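# Refit a detergent drawer: lid clicked shut, siphon cap pressed into its clips

### The job

Put the rinsed washing-machine detergent drawer back together: first press the hinged lid of the middle tank down until its catch holds it shut. Then take the loose siphon cap by its grip rib, set it on the open softener tub beside the lid and press until both end clips snap over it and it sits fully home on the rim. Finish still holding the cap and pressing it down firmly, and leave the other loose things in their places.

Things in the scene. Friction and masses are not known exactly. Their poses are not given: they have to be found in the camera images.
- drawer: white plastic detergent drawer, fixed on the table, 140 (x) x 226 (y) x 78 mm, the 78 mm high front panel on its -x side. Origin: centre of its underside; z up, y to its left; turned about z only. From left to right: open softener tub (centre y = +62 mm), main-wash tank under the hinged lid (y = +16 to -58), open pre-wash compartment (y = -61 to -102)
- tub_rim (a point): centre of the softener tub's mouth, level with its rim, 60 mm above the table; axes as the drawer's. Tub inside: 96 (x) x 62 (y) mm, 50 mm deep; walls 3 mm (10 mm beside the lid). Outside each end wall, x = +-52 to 56 mm from here, stands a white spring clip 22 mm wide, 75 mm high over the table, sloping inward to a nose that overhangs the seated cap's end by 3 mm
- lid_hinge (a point): middle of the lid's hinge line, which runs along the drawer's x, 56.5 mm above the table; axes as the drawer's
- tank_lid (a joint): angle of the grey tank lid, rad: 0 = flat and shut, starts open at 0.6 to 1.05, its right-hand (-y) edge raised. The lid is 106 mm long (x), reaches 76 mm from the hinge, 3 mm thick. A weak spring lifts it again unless pressed below 0.02, where a catch clicks over its edge; this takes about 4 to 9 N at lid_press
- lid_press (a point): where to press: on the lid's upper face, on three small ridges, 45 mm from the hinge line, mid-length; turns with the lid (z = its upward normal, -y away from the hinge). The white sprung catch, 20 mm wide, stands beyond the lid's edge at drawer x = 0, y = -57 to -65 mm, up to 68 mm above the table: keep the fingers off it
- siphon_cap: loose grey siphon cap, about 55 g: plate 102 (x) x 66 (y) x 3 mm, top face 33 mm above the origin; below it a skirt narrowing from 93.5 x 59.5 to 83 x 49 mm at the foot. Origin: centre of its underside, z up. Fits the tub either way round, its x along the drawer's x; home, its origin is 30 mm above the table below tub_rim and the plate lies on the rim
- cap_rib (a point): top centre of the cap's upright grip rib, 55 mm above the cap's origin: 60 mm along the cap's x, 12 mm thick (y), 22 mm high above the plate. Pressing the cap on: the push rises to about 8 to 14 N between 10 and 5 mm above home, suddenly drops, and the cap goes on down to the rim, where the push rises again
- cap_end_a (a point): on the top face of the cap's plate, 45 mm from its middle toward its -x end; 63 mm above the table when home
- cap_end_b (a point): the same toward its +x end
- clip_front (a joint): bend of the clip at the tub's front (-x) end, rad: 0 = relaxed, grows as the nose is pushed outward (about 0.06 as the cap passes), back to nearly 0 once it has snapped over the plate
- clip_back (a joint): the same for the clip at the tub's back (+x) end
- spot_soap: bystander: pale green bar of soap, 42x70x22 mm, to the left of the cap
- peg_a: bystander: wooden clothes peg, 15x72x12 mm, between drawer and cap
- peg_b: bystander: second wooden clothes peg, 15x72x12 mm, to the right of the drawer
- spool: bystander: small spool of grey thread, 52 mm high, to the left of the cap
- snap_tin: bystander: round white tin, 63 mm across, 24 mm high, to the right of the drawer
Not all that is in view belongs to the job. Leave any blue look-alike of the siphon_cap alone.

How it is judged:
By the outcome, as a careful person would: the job done as asked, in the order asked, and still so for the second after the job is handed in, while the arm keeps its last pose, push and grip.
It also fails if it takes over 58 s, if anything falls off the work surface, if the arm or the gripper's body presses on something with over 40 N, if the wrist force passes 120 N, or if a joint passes its speed limit or range.

### The arm

A 7-joint arm with a two-finger parallel gripper is mounted at the origin on the work surface; the furniture and walls round the work are solid. World frame = base frame: x ahead of the robot, y to its left, z up, the work surface at z = 0. Lengths are in mm, angles in rad, forces in N, time in s.
With the tool pointing down it reaches from about 350 to 900 mm from the base axis. Payload 8.1 kg.
Tool frame: the origin (TCP) lies between the finger pads; the fingertips stand 22 mm ahead of it and the grasp point (between the pads) lies 3 mm ahead of it; z points along the fingers, y is the line along which they close (so a half turn about z gives the same grasp; the last joint's range is limited). The gripper opens to 92 mm and grips with 3 to 60 N. Pads are 19 mm wide; open, the fingers measure 130 mm over their backs; the gripper's body (75 mm by 190 mm) begins 47 mm behind the grasp point.
Start: joints at [-1.318, 0.434, 0.025, 1.573, -0.012, 1.134, -0.075], TCP at [217.74, 585.859, 216.942] pointing down, gripper open.
Joint ranges: [-2.62, 2.62], [-0.44, 2.09], [-1.27, 1.32], [0.08, 2.57], [-1.32, 4.46], [0.12, 2], [-2.74, 2.74]. Speed limits (rad/s): [2.22, 2.22, 3.01, 3.01, 3.14, 3.14, 3.14].

### API

Orientations are given as a unit quaternion [x, y, z, w].
In Python, from bench import bot gives the robot as it stands.
- The arm moves only by the tool send_rows, never from a script. Its argument "plan" is one flat list of numbers, 7 for each row, row after row: the shift along the tool's x, y, z in parts of the range, where 1.0 means 0.2 m, then the turn, a rotation vector about the tool's x, y, z in normalised numbers (1 is 2 pi rad), then the finger opening in m, from 0 to 0.0918. A call has 1 to 5 rows; each row is the pose to reach, as a shift and turn from the pose commanded when the call began, along the tool's axes at that moment; what a row does not reach only later rows make up. A row lasts 1/12 s, in which the tool goes at most 41.7 mm and 7.16 degrees, less where a joint would pass 70% of its speed; a pose out of reach is approached as far as the arm can. No shift or turn number may pass 1 either way. A call with a gripper value outside its range is refused whole. The fingers move at their own pace and stop on an object; "grip_force" is the grip in N (left out, the last holds). Time passes only in rows, so rows that repeat a pose let the fingers close. It gives the time, the measured TCP pose, the force, the opening and the grip force at its end, in the units of the state.
- bot.state(): the state, without advancing time (a new reading comes with each control period).
- bot.snapshot(name): name is "side" or "top" or "wrist"; returns a dict with "image" (384x512x3 uint8, blue, green, red), "vertical_fov" (degrees; the focal length in pixels is half the picture's height over the tangent of half this angle, whatever the lens; pixels are square), "cx", "cy" (the principal point, pixels), "world_from_camera" (4x4, takes a point from camera to world coordinates). Camera axes: x right, y down, z forward; pixel columns grow to the right and rows downward; lengths in mm; the calibration is good to about 2 mm. A picture is of the moment at which its call begins. There is no depth.
- bot.close_job(): hands the job in; it is judged then, once.
The state is a dict: "t": time; "qpos": joint angles; "qd": joint speeds; "tau": joint torques, N m; "tool_pos": TCP position; "ee_rot": TCP orientation; "wrist_force": force on the tool from outside, world axes, zero at the start; "torque": the same for the moment, N m; "finger_gap": finger opening in mm; "grip_force": force on a finger pad.
Only numpy, scipy, OpenCV 4.12 (cv2) and the standard library are available. Lean on these libraries where they do the work, as an engineer would, in place of code of your own. Each camera call takes 0.05 s, during which the arm holds its last target. There are 200 camera calls.

## Working session

There is one attempt and no reset: what is moved stays moved. The work goes in short steps, Python scripts to look and compute and a tool call to move; the robot and the scene stay as the last step left them, time stands still between calls to the robot, and variables do not carry over. Pictures are saved under pics/ and viewed, at most 10 in all, crops included, and the job is handed in when it is done.

Besides the shell and the picture viewer there is one more tool, called after ">>>" as name(argument=value, ...) on one line, values as JSON. send_rows: Moves the arm, as the interface text tells. Its arguments: {"type":"object","properties":{"plan":{"type":"array","items":{"type":"number"}},"grip_force":{"type":"number"}},"required":["plan"]}

```bash
mkdir -p pics
cat > h.py <<'E'
import numpy as np, cv2, json
from bench import bot
from scipy.spatial.transform import Rotation as R
def snap(n,f):
    s=bot.snapshot(n); cv2.imwrite(f'pics/{f}.png',s['image'])
    np.savez(f'pics/{f}.npz',T=np.array(s['world_from_camera']),f=192/np.tan(np.radians(s['vertical_fov'])/2),c=[s['cx'],s['cy']]); return s
def ray(f,u,v):
    d=np.load(f'pics/{f}.npz');T=d['T'];p=np.array([(u-d['c'][0])/d['f'],(v-d['c'][1])/d['f'],1])
    return T[:3,3],T[:3,:3]@p
def atz(f,u,v,z):
    o,r=ray(f,u,v); return o+r*(z-o[2])/r[2]
def proj(f,P):
    d=np.load(f'pics/{f}.npz');T=d['T'];q=(np.asarray(P)-T[:3,3])@T[:3,:3]
    return q[...,:2]/q[...,2:]*d['f']+d['c']
E
python3 - <<'E'
from h import *
for n in ['side','top','wrist']: s=snap(n,n+'0'); print(n,np.round(s['world_from_camera'],3).tolist(),s['vertical_fov'],s['cx'],s['cy'])
im=[cv2.imread(f'pics/{n}0.png') for n in ['top']]
cv2.imwrite('pics/topb.png',cv2.resize(im[0],(800,600)))
cv2.imwrite('pics/sideb.png',cv2.resize(cv2.imread('pics/side0.png'),(800,600)))
print(bot.state())
E
```

```text
side [[0.867, -0.241, 0.435, -98.313], [-0.497, -0.38, 0.78, -826.199], [-0.022, -0.893, -0.449, 528.537], [0.0, 0.0, 0.0, 1.0]] 53.49427420791079 251.76253532927836 187.3412140218738
top [[-0.02, -0.989, 0.146, 128.973], [-1.0, 0.023, 0.016, -4.628], [-0.019, -0.145, -0.989, 1610.282], [0.0, 0.0, 0.0, 1.0]] 43.22938282493682 247.6359760838029 192.98690997260886
wrist [[0.348, 0.909, 0.231, 156.246], [0.938, -0.337, -0.085, 609.606], [0.0, 0.246, -0.969, 383.603], [0.0, 0.0, 0.0, 1.0]] 70.20435205729021 258.20975396246854 193.21104001093096
{'t': 0.15, 'qpos': array([-1.31759455,  0.43506645,  0.02496892,  1.57384666, -0.01158751,
        1.13399659, -0.07509173]), 'qd': array([ 0.00020964, -0.00177183,  0.00194917, -0.000872  ,  0.00016964,
       -0.00152149,  0.00027286]), 'tau': array([ 1.48979871e-03, -6.68261576e+01,  9.85596478e-01, -3.14691389e+01,
       -6.05972135e-02,  3.94084852e-02,  1.36091453e-04]), 'tool_pos': array([217.62650469, 585.48307289, 216.33904051]), 'ee_rot': array([ 1.76988528e-01,  9.84212740e-01, -5.84377823e-04, -4.57298558e-05]), 'wrist_force': array([-0.16349469, -0.70948002, -0.35071767]), 'torque': array([ 0.0270453 , -0.0303252 ,  0.00172292]), 'grip_force': 0.0, 'finger_gap': 91.65965310084434}
```

View pics/topb.png

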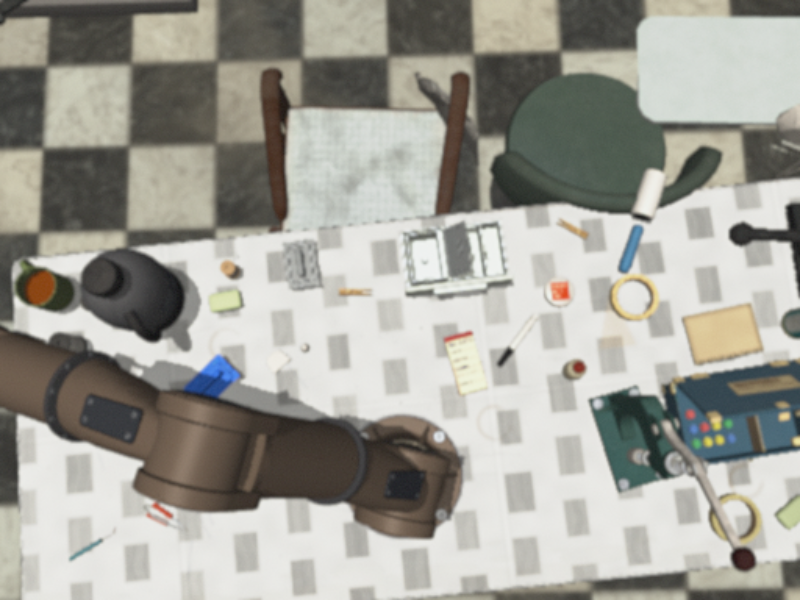

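View pics/sideb.png

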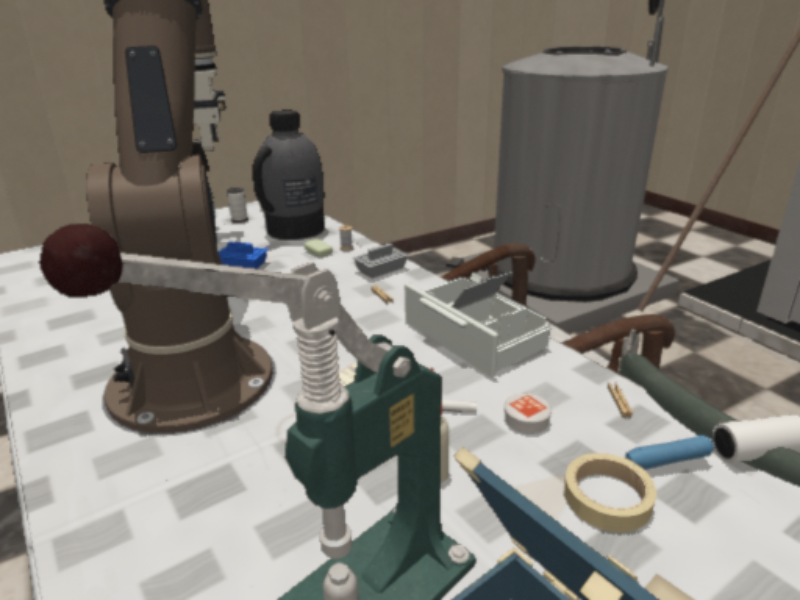

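The top view shows the drawer at about (457,258) of 800x600, turned slightly, and the grey cap at (302,265). The blue look-alike is at (213,375). I'll enlarge the area around the drawer and cap.

Run:
```python
from h import *
im=cv2.imread('pics/top0.png')
a=cv2.resize(im[135:200,170:230],None,fx=6,fy=6,interpolation=cv2.INTER_CUBIC)
b=cv2.resize(im[135:200,250:333],None,fx=5,fy=6,interpolation=cv2.INTER_CUBIC)
b=cv2.resize(im[135:200,250:323],None,fx=6,fy=6,interpolation=cv2.INTER_CUBIC)
cv2.imwrite('pics/crop1.png',np.hstack([a,b]))
for n,u,v in [('cap',302,265),('drawer',457,258)]: print(n,atz('top0',u*.64,v*.64,30))
```

```text
cap [444.36859716 200.39069013  30.        ]
drawer [ 451.59343181 -129.58521675   30.        ]
```

View pics/crop1.png

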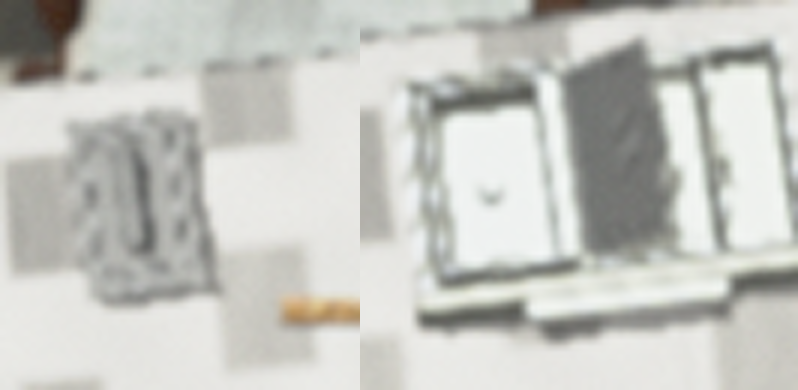

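Careful with the scale: shifts go in shares of 0.2 m and turns go in shares of 2 pi rad. That gives: -0.187 m is -0.935, -0.149 m is -0.745, 35 degrees is 0.0972.

>>> send_rows(plan=[-0.07,-0.185,-0.05,0,0,0.0194,0,-0.14,-0.37,-0.1,0,0,0.0389,0,-0.215,-0.56,-0.15,0,0,0.0583,0,-0.285,-0.745,-0.2,0,0,0.0778,0,-0.355,-0.935,-0.25,0,0,0.0972,0])

```text
t: 0.57
tool_pos: [218.9, 383.9, 266.9]
ee_rot: [0.467, 0.884, -0.0, -0.0]
wrist_force: [0.5, 0.5, 1.0]
finger_gap: 62.8
grip_force: 0.0
```

```bash
cat >> h.py <<'E'
def to(P,yaw=None):
    s=bot.state(); q=R.from_quat(s['ee_rot']); d=np.array(P)-s['tool_pos']
    y=q.as_matrix()[:,1]; a=np.degrees(np.arctan2(y[1],y[0]))
    print('t',round(s['t'],2),'at',s['tool_pos'].round(1),'toolyaw',a.round(1),'F',s['wrist_force'].round(1),'gap',round(s['finger_gap'],1),'grip',round(s['grip_force'],1))
    print('q6',s['qpos'][6].round(2),'shift mm',q.inv().apply(d).round(1), 'turn',None if yaw is None else (q.inv()*R.from_euler('z',yaw-a,degrees=True)*q).as_rotvec(degrees=True).round(1))
E
python3 -c "
from h import *
to([420,-20,290],7.5)"
```

```text
t 0.57 at [218.9 383.9 266.9] toolyaw 34.3 F [0.5 0.5 1. ] gap 62.8 grip 0.0
q6 -0.56 shift mm [-447.   -61.2  -23. ] turn [ 0.   0.  26.8]
```

Scaled: -0.2 m is -1, -0.16 m is -0.8.

>>> send_rows(plan=[-0.2,-0.0275,-0.01,0,0,0,0,-0.4,-0.055,-0.02,0,0,0,0,-0.6,-0.0825,-0.03,0,0,0,0,-0.8,-0.11,-0.04,0,0,0,0,-1,-0.135,-0.05,0,0,0,0])

```text
t: 0.98
tool_pos: [310.7, 203.9, 277.0]
ee_rot: [0.465, 0.886, 0.0, -0.0]
wrist_force: [0.9, 0.9, -0.8]
finger_gap: 29.7
grip_force: 0.0
```

Scaled: -0.2 m is -1, -0.16 m is -0.8.

>>> send_rows(plan=[-0.2,-0.0275,-0.01,0,0,0,0,-0.4,-0.055,-0.02,0,0,0,0,-0.6,-0.0825,-0.03,0,0,0,0,-0.8,-0.11,-0.04,0,0,0,0,-1,-0.135,-0.05,0,0,0,0])

```text
t: 1.4
tool_pos: [402.1, 23.9, 287.2]
ee_rot: [0.465, 0.885, 0.001, 0.0]
wrist_force: [1.0, 0.6, -0.2]
finger_gap: 1.2
grip_force: 0.0
```

Scaled: -0.047 m is -0.235, -0.001 m is -0.005, 27 degrees is 0.075.

>>> send_rows(plan=[-0.075,-0.005,0,0,0,0.0194,0,-0.15,-0.015,-0.005,0,0,0.0389,0,-0.235,-0.035,-0.015,0,0,0.0583,0,-0.235,-0.035,-0.015,0,0,0.075,0,-0.235,-0.035,-0.015,0,0,0.075,0])

```text
t: 1.82
tool_pos: [422.9, -17.6, 289.9]
ee_rot: [0.661, 0.75, -0.0, 0.0]
wrist_force: [0.1, 0.9, -0.6]
finger_gap: 0.3
grip_force: 0.0
```

```bash
python3 -c "
from h import *
to([420,-20,290],7.5)
s=snap('wrist','w1');cv2.imwrite('pics/w1b.png',cv2.resize(s['image'],(800,600)))"
```

```text
t 1.82 at [422.9 -17.6 289.9] toolyaw 7.2 F [ 0.1  0.9 -0.6] gap 0.3 grip 0.0
q6 0.06 shift mm [-2.  -3.2 -0.1] turn [-0.  -0.  -0.3]
```

View pics/w1b.png

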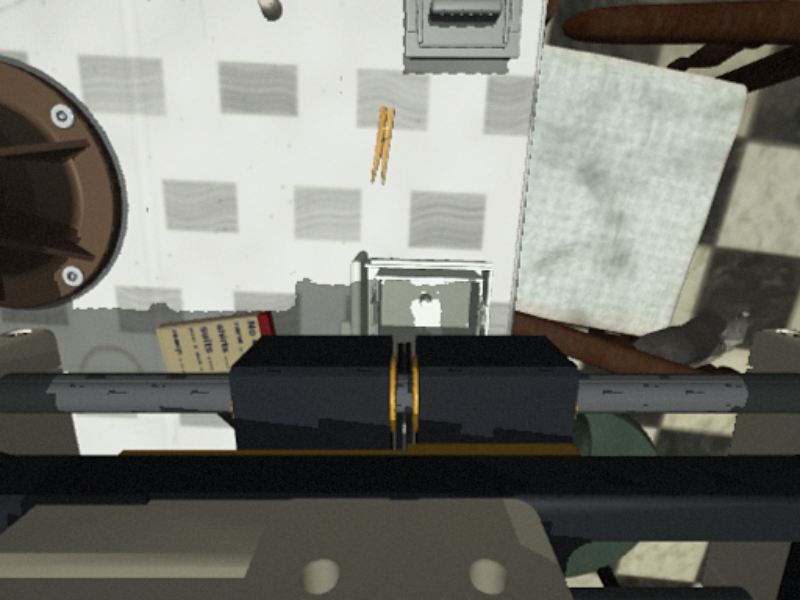

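The wrist view shows +x to the right and +y up, with the gripper hiding the lower half. The cap is at (463,35) and the tub at (425,300), so I'll shift 200 mm toward -y.

Scaled: -0.19 m is -0.95, -0.12 m is -0.6.

>>> send_rows(plan=[-0.2,0,0,0,0,0,0,-0.4,0,0,0,0,0,0,-0.6,0,0,0,0,0,0,-0.8,0,0,0,0,0,0,-0.95,0,0,0,0,0,0])

```text
t: 2.28
tool_pos: [447.9, -207.2, 290.1]
ee_rot: [0.657, 0.754, 0.0, 0.0]
wrist_force: [0.3, -0.1, -0.3]
finger_gap: 0.4
grip_force: 0.0
```

>>> send_rows(plan=[0,0,0,0,0,0,0,0,0,0,0,0,0,0])

```text
t: 2.45
tool_pos: [447.6, -206.1, 289.6]
ee_rot: [0.658, 0.753, -0.001, -0.0]
wrist_force: [-0.1, 1.2, -1.0]
finger_gap: 0.7
grip_force: 0.0
```

```bash
python3 -c "
from h import *
to([420,-20,290],7.5)
s=snap('wrist','w2');im=s['image'];cv2.imwrite('pics/w2b.png',cv2.resize(im[:220,170:370],None,fx=2.7,fy=2.7,interpolation=cv2.INTER_CUBIC))"
```

```text
t 2.45 at [ 447.6 -206.1  289.6] toolyaw 7.6 F [-0.1  1.2 -1. ] gap 0.7 grip 0.0
q6 0.67 shift mm [188.1  -2.6  -0.5] turn [0.  0.  0.1]
```

View pics/w2b.png

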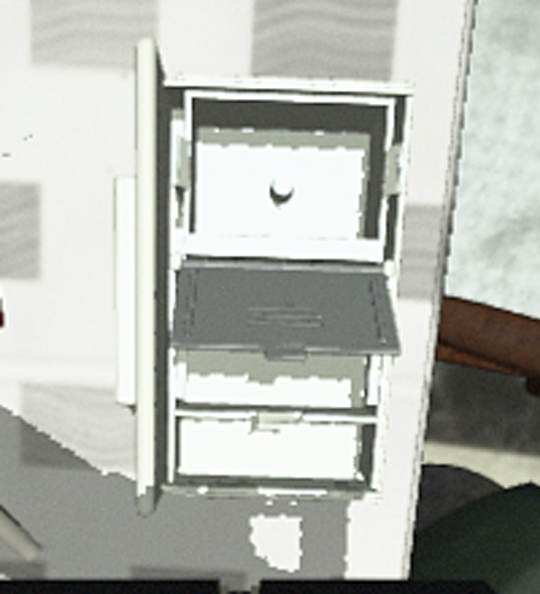

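The drawer shows clearly in this crop (scale 2.7, column offset 170):
- Tub mouth: inner corners near (190,96), (393,102) and (185,240).
- Lid: hinge edge (178,265) to (384,265), free edge (172,348) to (398,353).
- Catch: near (277,418).
- Front panel top: (147,40) to (147,510).

Next I fit the drawer pose.

```bash
cat > fit.py <<'E'
from h import *
from scipy.optimize import least_squares
px=lambda c:(np.array(c)+.5)/2.7-.5+[170,0]
obs=[('tubTL',187,92),('tubTR',396,98),('hl',178,265),('hr',385,265),('lBL',172,349),('lBR',398,354),('pT',147,41),('pB',147,500),('catch',277,418),('barL',183,260),('barR',384,260)]
O=np.array([px(o[1:]) for o in obs])
def model(p):
    x,y,a,th,hy=p; c,s=np.cos(th),np.sin(th)
    M=np.array([[-50,96,60],[50,96,60],[-53,hy,57],[53,hy,57],[-53,hy-76*c,57+76*s],[53,hy-76*c,57+76*s],[-68,113,78],[-68,-113,78],[0,-61,68],[-50,21,60],[50,21,60]],float)
    w=R.from_euler('z',a).apply(M)+[x,y,0]
    return proj('w2',w)
W=np.array([1,1,1,1,1,1,1,.5,.5,.7,.7])[:,None]
r=least_squares(lambda p:np.append(((model(p)-O)*W).ravel(),(p[4]-17)/2),[450,-130,.13,.8,17],loss='soft_l1')
print(r.x.round(3),np.degrees(r.x[2]))
for o,e in zip(obs,(model(r.x)-O).round(1)): print(o[0],e)
E
python3 fit.py
```

```text
[ 4.59224e+02 -1.19684e+02  1.10000e-01  9.85000e-01  1.80560e+01] 6.290285912195823
tubTL [-0.1  0.1]
tubTR [-1.1  0. ]
hl [ 0.8 -0.8]
hr [0.5 1.2]
lBL [-1.1 -0. ]
lBR [3.4 0.3]
pT [-0.8 -1.5]
pB [0.2 7.3]
catch [0.6 1.5]
barL [ 1.  -1.4]
barR [-0.7  0.5]
```

```bash
cat >> h.py <<'E'
D=np.array([459.2,-119.7,0]);A=.11
def dw(x,y,z): return R.from_euler('z',A).apply([x,y,z])+D
E
python3 -c "
from h import *
for p in [(0,-5,155),(0,-8,130),(0,-20,100),(0,-27,84),(0,-27,78)]:
    print(dw(*p).round(1)); to(dw(*p),6.3)"
```

```text
[ 459.7 -124.7  155. ]
t 2.5 at [ 447.8 -204.5  289.5] toolyaw 7.7 F [0.4 0.7 0.3] gap 0.4 grip 0.0
q6 0.67 shift mm [ 77.4  22.8 134.5] turn [-0.   0.   1.4]
[ 460.1 -127.7  130. ]
t 2.5 at [ 447.8 -204.5  289.5] toolyaw 7.7 F [0.4 0.7 0.3] gap 0.4 grip 0.0
q6 0.67 shift mm [ 74.4  22.7 159.5] turn [-0.   0.   1.4]
[ 461.4 -139.6  100. ]
t 2.5 at [ 447.8 -204.5  289.5] toolyaw 7.7 F [0.4 0.7 0.3] gap 0.4 grip 0.0
q6 0.67 shift mm [ 62.4  22.4 189.5] turn [-0.   0.   1.4]
[ 462.2 -146.5   84. ]
t 2.5 at [ 447.8 -204.5  289.5] toolyaw 7.7 F [0.4 0.7 0.3] gap 0.4 grip 0.0
q6 0.67 shift mm [ 55.4  22.3 205.5] turn [-0.   0.   1.4]
[ 462.2 -146.5   78. ]
t 2.5 at [ 447.8 -204.5  289.5] toolyaw 7.7 F [0.4 0.7 0.3] gap 0.4 grip 0.0
q6 0.67 shift mm [ 55.4  22.3 211.5] turn [-0.   0.   1.4]
```

Scaled: 0.134 m is 0.67, 0.098 m is 0.49, 1.4 degrees is 0.0039.

>>> send_rows(plan=[0.195,0.055,0,0,0,0.0019,0,0.385,0.115,0.1,0,0,0.0039,0,0.385,0.115,0.3,0,0,0.0039,0,0.385,0.115,0.49,0,0,0.0039,0,0.385,0.115,0.67,0,0,0.0039,0])

```text
t: 2.92
tool_pos: [460.6, -121.7, 154.2]
ee_rot: [0.665, 0.747, 0.001, -0.0]
wrist_force: [0.7, 0.8, -0.7]
finger_gap: 0.4
grip_force: 0.0
```

Scaled: 0.045 m is 0.225, -0.001 m is -0.005.

>>> send_rows(plan=[-0.005,0,0.04,0,0,0,0,-0.01,0,0.085,0,0,0,0,-0.015,0,0.125,0,0,0,0,-0.035,0,0.175,0,0,0,0,-0.055,0,0.225,0,0,0,0])

```text
t: 3.33
tool_pos: [463.4, -136.6, 111.9]
ee_rot: [0.667, 0.745, 0.001, 0.001]
wrist_force: [0.6, -0.7, -0.2]
finger_gap: 0.7
grip_force: 0.0
```

```bash
python3 -c "
from h import *
to(dw(0,-27,80),6.3)"
```

```text
t 3.33 at [ 463.4 -136.6  111.9] toolyaw 6.3 F [ 0.6 -0.7 -0.2] gap 0.7 grip 0.0
q6 0.72 shift mm [-9.8 -2.4 31.9] turn [-0.  0. -0.]
```

Scaled: 0.028 m is 0.14, -0.001 m is -0.005.

>>> send_rows(plan=[-0.01,0,0.035,0,0,0,0,-0.02,-0.005,0.07,0,0,0,0,-0.03,-0.005,0.1,0,0,0,0,-0.04,-0.01,0.125,0,0,0,0,-0.045,-0.01,0.14,0,0,0,0])

```text
t: 3.75
tool_pos: [460.6, -146.0, 82.5]
ee_rot: [0.668, 0.744, -0.0, -0.0]
wrist_force: [1.3, -0.8, 2.5]
finger_gap: 0.3
grip_force: 0.5
```

Scaled: 0.003 m is 0.015, 0.002 m is 0.01.

>>> send_rows(plan=[0,0,0.005,0,0,0,0,0,0,0.01,0,0,0,0,0,0,0.015,0,0,0,0])

```text
t: 4.0
tool_pos: [460.8, -145.7, 80.0]
ee_rot: [0.668, 0.744, 0.0, 0.0]
wrist_force: [0.2, 0.6, 0.7]
finger_gap: 0.5
grip_force: 0.5
```

Scaled: 0.003 m is 0.015, 0.002 m is 0.01.

>>> send_rows(plan=[0,0,0.005,0,0,0,0,0,0,0.01,0,0,0,0,0,0,0.015,0,0,0,0])

```text
t: 4.25
tool_pos: [460.9, -145.6, 76.9]
ee_rot: [0.668, 0.744, 0.0, 0.0]
wrist_force: [-0.5, 0.0, 1.4]
finger_gap: 0.4
grip_force: 0.5
```

```bash
python3 -c "
from h import *
to(dw(0,-27,80),6.3)
s=snap('wrist','w3')
s=snap('side','s3');im=s['image'];cv2.imwrite('pics/s3b.png',cv2.resize(im[130:270,220:380],None,fx=4,fy=4,interpolation=cv2.INTER_CUBIC))"
```

```text
t 4.25 at [ 460.9 -145.6   76.9] toolyaw 6.2 F [-0.5  0.   1.4] gap 0.4 grip 0.5
q6 0.8 shift mm [-1.   1.1 -3.1] turn [ 0.   0.  -0.1]
```

View pics/s3b.png

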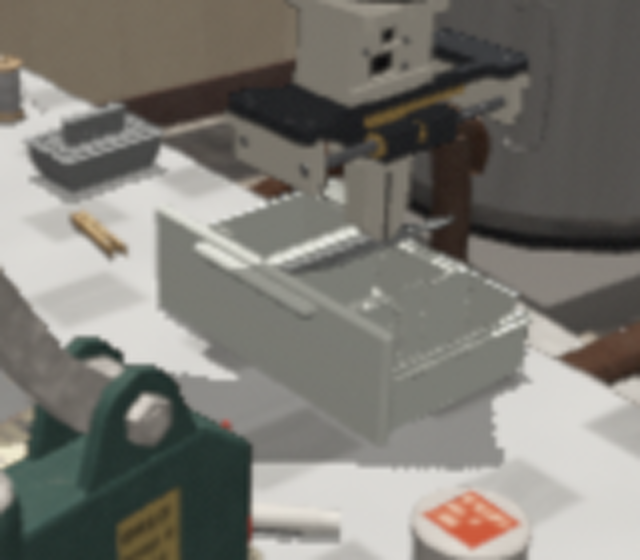

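The side crop shows the fingers down in the drawer at about (380,230), but the lid state is unclear. I'll check the wrist picture taken at the same moment.

```bash
python3 -c "
from h import *
s=cv2.imread('pics/w3.png');cv2.imwrite('pics/w3b.png',cv2.resize(s[60:300,130:450],None,fx=2.5,fy=2.5,interpolation=cv2.INTER_CUBIC))
print(proj('w3',np.array([dw(0,-27,55),dw(0,17.5,57),dw(0,-58,57),dw(0,-61,68)])))"
```

```text
[[259.04683343 219.70180238]
 [259.07996058 159.29198609]
 [259.05073568 259.5406751 ]
 [259.13469922 270.70847073]]
```

View pics/w3b.png

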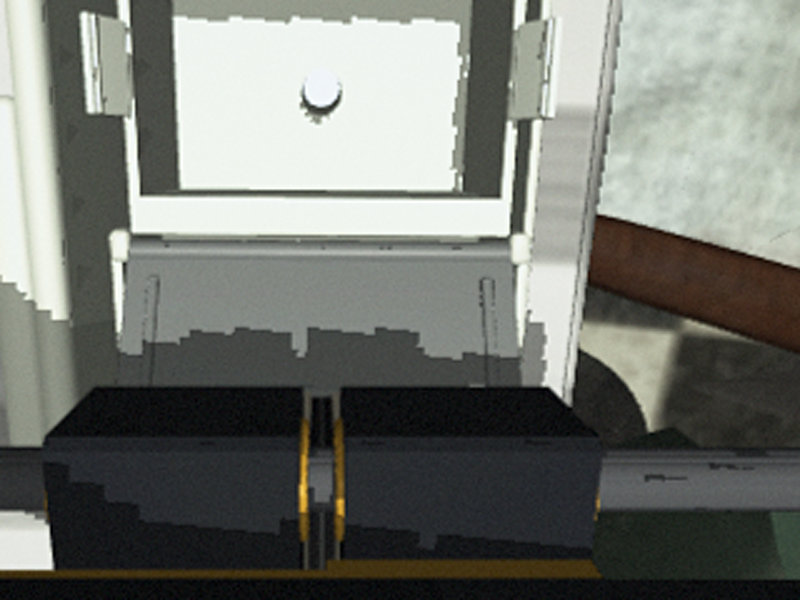

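The lid now lies almost flat under the fingers. I'll keep pressing in small steps and watch the force.

Scaled: 0.003 m is 0.015, 0.002 m is 0.01.

>>> send_rows(plan=[0,0,0.005,0,0,0,0,0,0,0.01,0,0,0,0,0,0,0.015,0,0,0,0])

```text
t: 4.6
tool_pos: [460.8, -145.7, 73.8]
ee_rot: [0.668, 0.744, 0.0, 0.0]
wrist_force: [0.4, -1.1, 1.4]
finger_gap: 0.3
grip_force: 0.6
```

Scaled: 0.003 m is 0.015, 0.002 m is 0.01.

>>> send_rows(plan=[0,0,0.005,0,0,0,0,0,0,0.01,0,0,0,0,0,0,0.015,0,0,0,0])

```text
t: 4.85
tool_pos: [460.8, -145.7, 70.8]
ee_rot: [0.668, 0.744, 0.0, 0.0]
wrist_force: [0.0, 0.1, 0.7]
finger_gap: 0.4
grip_force: 0.6
```

```bash
python3 -c "
from h import *
for th in [-.2,0,.3,.6,.9]:
    c,s=np.cos(th),np.sin(th)
    print(th)
    for r in [5,25,45,60,76]:
        P=[dw(x,20-r*c,57+r*s) for x in (-53,53)]
        q=(proj('w3',np.array(P))-[130,60])*2.5
        q2=(proj('s3',np.array(P))-[220,130])*4
        print(r,q.round().tolist(),'side',q2.round().tolist())
im=cv2.imread('pics/s3.png')[175:200,290:340]
cv2.imwrite('pics/s3c.png',cv2.resize(cv2.imread('pics/s3.png')[165:225,270:350],None,fx=9,fy=9,interpolation=cv2.INTER_CUBIC))
"
```

```text
-0.2
5 [[131.0, 257.0], [514.0, 256.0]] side [[268.0, 274.0], [385.0, 229.0]]
25 [[139.0, 322.0], [506.0, 322.0]] side [[288.0, 291.0], [406.0, 244.0]]
45 [[147.0, 383.0], [498.0, 382.0]] side [[308.0, 308.0], [426.0, 260.0]]
60 [[152.0, 425.0], [493.0, 424.0]] side [[324.0, 322.0], [442.0, 272.0]]
76 [[157.0, 467.0], [487.0, 466.0]] side [[341.0, 336.0], [460.0, 285.0]]
0
5 [[130.0, 257.0], [515.0, 257.0]] side [[268.0, 273.0], [385.0, 227.0]]
25 [[135.0, 328.0], [510.0, 328.0]] side [[288.0, 285.0], [407.0, 238.0]]
45 [[139.0, 395.0], [506.0, 395.0]] side [[310.0, 297.0], [428.0, 248.0]]
60 [[143.0, 444.0], [502.0, 443.0]] side [[326.0, 306.0], [445.0, 257.0]]
76 [[146.0, 493.0], [499.0, 493.0]] side [[344.0, 316.0], [463.0, 265.0]]
0.3
5 [[128.0, 257.0], [517.0, 257.0]] side [[268.0, 271.0], [385.0, 225.0]]
25 [[127.0, 331.0], [518.0, 330.0]] side [[288.0, 274.0], [406.0, 227.0]]
45 [[126.0, 405.0], [519.0, 404.0]] side [[308.0, 277.0], [427.0, 229.0]]
60 [[126.0, 461.0], [520.0, 460.0]] side [[324.0, 279.0], [444.0, 231.0]]
76 [[125.0, 521.0], [521.0, 520.0]] side [[341.0, 282.0], [462.0, 233.0]]
0.6
5 [[127.0, 256.0], [518.0, 255.0]] side [[267.0, 269.0], [385.0, 223.0]]
25 [[120.0, 325.0], [526.0, 324.0]] side [[284.0, 263.0], [403.0, 217.0]]
45 [[112.0, 399.0], [535.0, 399.0]] side [[302.0, 256.0], [422.0, 210.0]]
60 [[105.0, 459.0], [541.0, 459.0]] side [[316.0, 252.0], [437.0, 205.0]]
76 [[98.0, 528.0], [549.0, 527.0]] side [[332.0, 246.0], [453.0, 199.0]]
0.9
5 [[126.0, 252.0], [520.0, 252.0]] side [[266.0, 267.0], [384.0, 221.0]]
25 [[112.0, 310.0], [534.0, 310.0]] side [[279.0, 252.0], [398.0, 207.0]]
45 [[96.0, 376.0], [550.0, 376.0]] side [[293.0, 237.0], [413.0, 192.0]]
60 [[83.0, 433.0], [565.0, 432.0]] side [[304.0, 226.0], [424.0, 180.0]]
76 [[66.0, 502.0], [582.0, 501.0]] side [[315.0, 213.0], [437.0, 168.0]]
```

View pics/s3c.png

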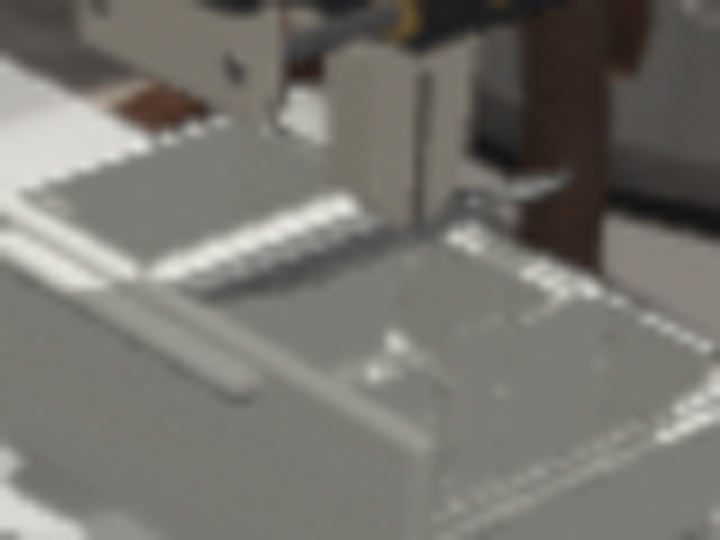

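The side view puts the lid edge at about 0.35 rad, so it is still going down under the fingers. I'll continue.

Scaled: 0.004 m is 0.02, 0.003 m is 0.015.

>>> send_rows(plan=[0,0,0.005,0,0,0,0,0,0,0.01,0,0,0,0,0,0,0.015,0,0,0,0,0,0,0.02,0,0,0,0])

```text
t: 5.18
tool_pos: [460.8, -145.8, 66.8]
ee_rot: [0.668, 0.744, 0.0, 0.0]
wrist_force: [-0.2, -1.4, 1.5]
finger_gap: 0.4
grip_force: 0.7
```

Scaled: 0.003 m is 0.015, 0.002 m is 0.01.

>>> send_rows(plan=[0,0,0.005,0,0,0,0,0,0,0.01,0,0,0,0,0,0,0.015,0,0,0,0])

```text
t: 5.43
tool_pos: [460.8, -145.8, 63.8]
ee_rot: [0.668, 0.744, 0.0, 0.0]
wrist_force: [-0.3, 0.2, 2.6]
finger_gap: 0.5
grip_force: 0.8
```

```bash
python3 -c "
from h import *
to(dw(0,-27,60),6.3)
print(R.from_quat(bot.state()['ee_rot']).as_matrix().round(3).tolist(), bot.state()['torque'])
# finger bottom height seen in s3c at (415,225)
u,v=415/9+270,225/9+165
for z in (50,55,60,65,70,75,80,85): print(z,proj('s3',np.array([[460.9+1,-145.6-9.5,z],[460.9,-145.6+9.5,z]])).round(1).tolist(),(round(u,1),round(v,1)))
for n in ('wrist','side','top'): snap(n,n[0]+'4')
d=cv2.absdiff(cv2.imread('pics/s4.png'),cv2.imread('pics/s3.png')).max(2); ys,xs=np.where(d[165:225,270:350]>25); print(len(xs), np.c_[xs,ys].min(0)+[270,165],np.c_[xs,ys].max(0)+[270,165])
"
```

```text
t 5.43 at [ 460.8 -145.8   63.8] toolyaw 6.2 F [-0.3  0.2  2.6] gap 0.5 grip 0.8
q6 0.82 shift mm [-0.9  1.3  3.8] turn [-0.   0.  -0.1]
[[-0.108, 0.994, 0.0], [0.994, 0.108, -0.0], [-0.0, 0.0, -1.0]] [-0.23850756  0.03361602  0.03092382]
50 [[315.1, 202.0], [310.2, 199.1]] (316.1, 190.0)
55 [[315.2, 200.3], [310.3, 197.4]] (316.1, 190.0)
60 [[315.3, 198.6], [310.4, 195.7]] (316.1, 190.0)
65 [[315.4, 196.9], [310.5, 194.0]] (316.1, 190.0)
70 [[315.5, 195.1], [310.6, 192.3]] (316.1, 190.0)
75 [[315.6, 193.4], [310.6, 190.6]] (316.1, 190.0)
80 [[315.7, 191.7], [310.7, 188.9]] (316.1, 190.0)
85 [[315.8, 189.9], [310.8, 187.2]] (316.1, 190.0)
636 [270 165] [338 224]
```

```bash
python3 -c "
from h import *
a=cv2.resize(cv2.imread('pics/s4.png')[155:235,265:355],(450,400),interpolation=cv2.INTER_CUBIC)
b=cv2.resize(cv2.imread('pics/w4.png')[90:330,150:360],(350,400),interpolation=cv2.INTER_CUBIC)
c=cv2.resize(cv2.imread('pics/t4.png')[125:195,250:340],(257,200),interpolation=cv2.INTER_CUBIC)
o=np.zeros((600,800,3),np.uint8);o[:400,:450]=a;o[:400,450:]=b;o[400:,:257]=c
d=cv2.resize(cv2.imread('pics/s0.png' if 0 else 'pics/side0.png')[155:235,265:355],(225,200));o[400:,260:485]=d
cv2.imwrite('pics/c4.png',o)"
```

```text
(no output)
```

View pics/c4.png

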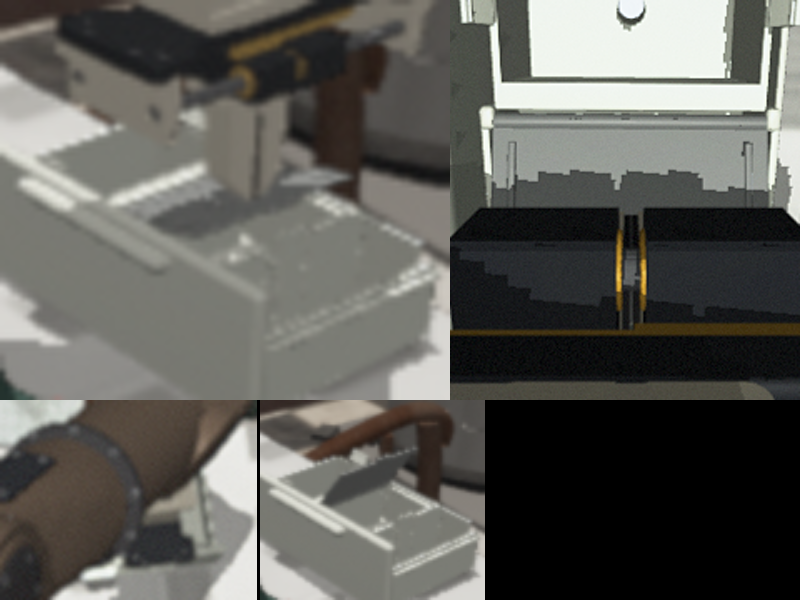

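The composite shows the fingers standing on the lid, contact at about (260,195), with its upper face just visible and nearly shut. I'll press on, guided by force.

Scaled: 0.004 m is 0.02, 0.003 m is 0.015.

>>> send_rows(plan=[0,0,0.005,0,0,0,0,0,0,0.01,0,0,0,0,0,0,0.015,0,0,0,0,0,0,0.02,0,0,0,0])

```text
t: 5.92
tool_pos: [460.8, -145.8, 59.9]
ee_rot: [0.668, 0.744, 0.0, 0.0]
wrist_force: [-0.2, 0.0, 2.3]
finger_gap: 0.6
grip_force: 0.9
```

Scaled: 0.003 m is 0.015, 0.002 m is 0.01.

>>> send_rows(plan=[0,0,0.005,0,0,0,0,0,0,0.01,0,0,0,0,0,0,0.015,0,0,0,0])

```text
t: 6.17
tool_pos: [460.8, -145.8, 56.8]
ee_rot: [0.668, 0.744, 0.0, 0.0]
wrist_force: [0.0, 0.0, 1.9]
finger_gap: 0.4
grip_force: 0.9
```

```bash
python3 -c "
from h import *
print(bot.state())"
```

```text
{'t': 6.1667, 'qpos': array([-0.31868881,  0.49414844,  0.69903412,  2.1285952 , -0.50299116,
        0.68551941,  0.82936784]), 'qd': array([ 0.01800241,  0.01938829, -0.02168441,  0.00810913, -0.02224741,
       -0.02718932,  0.01856274]), 'tau': array([-5.74332587e-01, -4.94379652e+01,  8.88224065e+00, -1.85140461e+01,
       -1.19308555e-01,  4.33884999e-01, -4.06828069e-02]), 'tool_pos': array([ 460.79966257, -145.76829302,   56.82087894]), 'ee_rot': array([6.67782609e-01, 7.44356355e-01, 1.58356596e-05, 5.91418831e-05]), 'wrist_force': array([0.02557465, 0.0065632 , 1.89088684]), 'torque': array([-0.33217798, -0.0349128 ,  0.05569154]), 'grip_force': 0.9227547707268968, 'finger_gap': 0.3666861910043511}
```

Scaled: 0.003 m is 0.015, 0.002 m is 0.01.

>>> send_rows(plan=[0,0,0.005,0,0,0,0,0,0,0.01,0,0,0,0,0,0,0.015,0,0,0,0])

```text
t: 6.42
tool_pos: [460.8, -145.8, 53.8]
ee_rot: [0.668, 0.744, 0.0, 0.0]
wrist_force: [0.5, -1.8, 3.5]
finger_gap: 0.3
grip_force: 1.4
```

Scaled: 0.003 m is 0.015, 0.002 m is 0.01.

>>> send_rows(plan=[0,0,0.005,0,0,0,0,0,0,0.01,0,0,0,0,0,0,0.015,0,0,0,0])

```text
t: 6.67
tool_pos: [460.9, -145.9, 51.1]
ee_rot: [0.668, 0.744, 0.0, 0.0]
wrist_force: [0.3, -0.3, 1.9]
finger_gap: 0.5
grip_force: 1.0
```

```bash
python3 -c "
from h import *
for n in ('wrist','side'): snap(n,n[0]+'5')
for a in ('s3','s4','s5'):
    g=cv2.cvtColor(cv2.imread(f'pics/{a}.png'),cv2.COLOR_BGR2GRAY); print(a); print(g[180:204:2,310:340:2])
"
```

```text
s3
[[114 118 119  85 114 116  56  33  41  34  35  41  43  40  69]
 [115 120 119  82 117 117  71  30  21  32  36  43  42  38  53]
 [115 119 119  83 118 119 127 111  58  65  75  74  43  38  47]
 [112 119 117  79 117  88  94 100 115 122  74  45  42  39  27]
 [132 112 116  78 104  83  88  90 116  48  37  41  41  38  56]
 [129  91  96  81  90 144 165 101  79  40  38  41  39  55 126]
 [ 84  89 103 113 111 138 190 136 125  77  50  41  41  64 129]
 [104 121 122 125 119 119 121 128 141 158 175 115  63  66 129]
 [123 123 121 120 120 120 120 121 120 139 193 178 177 131 108]
 [123 123 116 120 119 120 120 121 119 121 133 157 130 133 162]
 [123 123 122 120 120 121 122 129 119 141 128 123 123 123 119]
 [122 134 169 122 120 124 123 123 123 123 123 122 122 121 115]]
s4
[[113 119 119  86 113 119  77  34  43  35  37  40  42  39  68]
 [114 119 118  82 117 116  69  30  23  31  36  41  42  39  54]
 [114 119 119  82 117 119 127 113  65  33  36  41  44  39  46]
 [114 119 118  78 118 118 119 129 125  55  37  42  43  38  25]
 [114 118 117  78 118 123  83 100 125  92  74  53  44  40  57]
 [113 119 116  80 117 
[... 479 characters left out ...]
1  69]
 [113 119 118 103 118 119  81  29  25  32  35  41  43  41  54]
 [114 120 119  82 117 118 119 112  66  35  36  40  42  39  48]
 [115 120 118  85 117 116 113 128 125  56  37  42  41  37  26]
 [114 120 118  77 118 116  79  96 118  47  37  42  41  39  57]
 [114 121 118  80 118 120  95  76  78  40  37  40  40  54 127]
 [115 120 117  81 118 124 108 109 116  78  44  42  41  64 129]
 [113 121 116  83 117 104 145 149 138 135 126 100  61  64 130]
 [104 119 115  89 107  94  98 131 142 150 148 147 116 109 107]
 [ 90  94 112  87  89  91  90  90  90 102 118 132 123 125 124]
 [ 87  89  90  91  90  90  91  99 109 140 127 122 123 122 120]
 [ 91  90  89  90  89  95 125 124 123 122 123 123 122 122 116]]
```

Scaled: 0.003 m is 0.015, 0.002 m is 0.01.

>>> send_rows(plan=[0,0,0.005,0,0,0,0,0,0,0.01,0,0,0,0,0,0,0.015,0,0,0,0])

```text
t: 7.02
tool_pos: [460.9, -145.8, 48.0]
ee_rot: [0.668, 0.744, 0.0, 0.0]
wrist_force: [-1.9, -0.9, 16.9]
finger_gap: 0.4
grip_force: 8.4
```

Scaled: 0.002 m is 0.01, 0.001 m is 0.005.

>>> send_rows(plan=[0,0,0.005,0,0,0,0,0,0,0.01,0,0,0,0])

```text
t: 7.18
tool_pos: [461.2, -145.9, 47.1]
ee_rot: [0.668, 0.744, 0.001, 0.0]
wrist_force: [-8.7, 1.8, 40.7]
finger_gap: 0.5
grip_force: 20.6
```

Scaled: 0.002 m is 0.01, 0.001 m is 0.005.

>>> send_rows(plan=[0,0,0.005,0,0,0,0,0,0,0.01,0,0,0,0])

```text
t: 7.35
tool_pos: [461.4, -145.9, 46.2]
ee_rot: [0.668, 0.744, 0.002, 0.0]
wrist_force: [-13.3, 5.2, 63.8]
finger_gap: -0.1
grip_force: 32.1
```

```bash
python3 -c "
from h import *
for n in ('wrist','side'): snap(n,n[0]+'6')
for a in ('s6',):
    g=cv2.cvtColor(cv2.imread(f'pics/{a}.png'),cv2.COLOR_BGR2GRAY); print(a); print(g[180:204:1,310:340:2])
"
```

```text
s6
[[ 75  71  78  37  35  55  41  33  43  35  36  39  42  41  68]
 [108  90  57  45  64  96  71  23  34  35  36  40  43  39  58]
 [118 115  85  81 107 117  84  28  22  31  36  43  44  39  54]
 [114 120 116 109 118 119 110  66  31  33  34  40  43  40  50]
 [115 120 119  95 118 118 123 112  66  34  36  42  42  40  47]
 [113 119 119  83 117 118 121 128 112  42  38  42  42  39  41]
 [114 120 118  82 118 116 115 127 126  56  36  43  43  38  26]
 [115 120 118  82 117 117  98 120 125  50  36  40  42  38  25]
 [114 120 119  81 117 116  83  96 118  48  36  42  40  39  57]
 [113 120 117  78 117 118 118  82  98  46  37  42  40  50 106]
 [114 120 117  78 118 123 164  95  79  39  37  41  39  55 126]
 [114 121 118  77 118 117 108 118  91  49  38  40  39  57 129]
 [114 120 117  78 118 118  92 100 123 105  52  41  39  64 129]
 [114 120 117  78 118 121  92 107 130 165 113  55  42  66 130]
 [114 120 117  81 118 115 111 111 144 145 169 113  63  65 129]
 [114 121 116  82 118 119 147 148 138 137 145 168 123  74 123]
 [113 120 116  84 117 131 143 151 149 126 145 143 170 112 106]
 [108 119 116  92 114  98 105 148 151 148 135 146 138 137 102]
 [ 97 113 116  91 104  91  93 132 143 152 150 144 124 126 124]
 [ 90 104 115  90  96  90  91 103 109 149 148 126 123 122 116]
 [ 87  95 109  93  91  92  99 116 115 141 128 123 123 123 119]
 [ 86  88  94  90  91 100 115 124 125 123 123 123 123 122 119]
 [ 91  86  91  92  91 113 122 123 124 123 123 123 124 121 116]
 [ 91  91  91  93  97 119 123 122 123 123 123 123 123 123 120]]
```

That overshot to 64 N on the fingers: the lid is bottomed. I'll back off at once and check that the catch holds.

Scaled: -0.02 m is -0.1, -0.01 m is -0.05.

>>> send_rows(plan=[0,0,-0.02,0,0,0,0,0,0,-0.05,0,0,0,0,0,0,-0.1,0,0,0,0])

```text
t: 7.7
tool_pos: [459.9, -145.1, 63.7]
ee_rot: [0.668, 0.744, -0.0, -0.001]
wrist_force: [-0.3, 0.1, 0.0]
finger_gap: 0.3
grip_force: 0.0
```

```bash
python3 -c "
from h import *
to(dw(0,-27,60),6.3)
for n in ('wrist','side'): snap(n,n[0]+'7')
for a in ('s7',):
    g=cv2.cvtColor(cv2.imread(f'pics/{a}.png'),cv2.COLOR_BGR2GRAY); print(a); print(g[176:204:1,308:340:2])
s=bot.state()['tool_pos']
for dz in (-22,-10,0,10): print(dz,proj('s7',s+[0,-9.5,dz]))
"
```

```text
t 7.7 at [ 459.9 -145.1   63.7] toolyaw 6.2 F [-0.3  0.1  0. ] gap 0.3 grip 0.0
q6 0.82 shift mm [-1.7  2.1  3.6] turn [ 0.  -0.  -0.1]
s7
[[113 114 119 118 111 117 118  82  51  59  45  36  37  39  38  74]
 [114 114 119 119  97 117 119  80  50  52  41  37  38  39  39  73]
 [113 114 119 119  87 113 119  79  47  48  38  38  39  40  38  73]
 [114 114 119 119  85 112 119  74  45  46  36  36  40  42  39  73]
 [114 114 118 120  86 113 118  60  34  44  35  36  40  41  40  68]
 [113 114 119 119  86 117 117  60  24  33  34  36  40  42  40  59]
 [113 114 120 119  82 117 117  69  29  21  31  37  39  42  39  54]
 [113 114 119 119  82 117 118 101  66  28  32  34  41  42  39  50]
 [113 114 118 119  83 118 119 127 112  66  34  36  40  43  40  48]
 [113 114 120 118  85 118 120 128 128 111  42  37  42  43  39  42]
 [114 114 119 118  80 118 118 119 128 125  55  37  42  42  38  25]
 [114 115 119 118  77 117 113  96 121 125  50  37  41  40  38  28]
 [114 114 119 117  78 118 111  82  95 119  48  38  42  41  40  58]
 [114 114 119 117  78 119 132 109  80  99  47  38  41  42  48 106]
 [116 110 118 117  80 1
[... 340 characters left out ...]
1 135 152 148 128 152 145 103  77 123]
 [ 90  90  91  89 101  90  90 131 151 152 148 126 148 148 127 106]
 [ 91  90  89  92  90  89  90 102 141 143 151 148 145 153 168 104]
 [ 90  89  86  89  88  89  89  91 100 104 142 147 122 127 132 126]
 [ 91  88  89  87  90  88  91  91  98  97 114 141 122 123 123 117]
 [ 90  90  87  89  91  90  92  98 115 113 135 127 123 123 123 120]
 [ 91  91  87  91  90  91  99 115 124 125 123 123 123 123 122 119]
 [ 90  90  90  91  92  92 113 122 123 124 123 123 123 124 121 116]
 [ 90  90  91  91  93  95 118 123 123 123 123 123 123 123 123 119]]
-22 [314.69522672 204.50487402]
-10 [314.93647157 200.43216889]
0 [315.13954477 197.0038792 ]
10 [315.3444961  193.54388286]
```

```bash
python3 -c "
from h import *
for n in ('w2','w3'):
    d=np.load(f'pics/{n}.npz');T=d['T'];print(n,T.round(3).tolist(),d['f'])
    for P in (dw(0,31,60),dw(0,21,60),dw(0,96,60)): print(((P-T[:3,3])@T[:3,:3]).round(1),proj(n,P).round(1))
"
```

```text
w2 [[0.991, 0.129, 0.034, 438.938], [0.134, -0.961, -0.242, -139.99], [0.001, 0.244, -0.97, 456.944], [0.0, 0.0, 0.0, 1.0]] 273.16631343853766
[  23.1 -143.9  373.1] [275.1  87.8]
[  22.8 -134.2  375.6] [274.8  95.6]
[  24.7 -206.9  357.2] [277.1  35. ]
w3 [[0.994, 0.105, 0.029, 453.68], [0.109, -0.964, -0.242, -79.424], [0.003, 0.244, -0.97, 244.342], [0.0, 0.0, 0.0, 1.0]] 273.16631343853766
[  0.6 -35.6 181.1] [259.1 139.5]
[  0.6 -25.9 183.6] [259.1 154.6]
[  0.6 -98.7 165.3] [259.1  30.1]
```

The lid stays shut with the fingers lifted clear, and the drawer fit agrees with the close view. By contact and by the side view, the fingertips are about 9.5 mm above the reported TCP. I'll move over for a wrist view of the cap.

Scaled: -0.14 m is -0.7, -0.12 m is -0.6.

>>> send_rows(plan=[0,0,-0.2,0,0,0,0,0,0,-0.4,0,0,0,0,0,0,-0.6,0,0,0,0,0.15,0,-0.7,0,0,0,0,0.35,0.005,-0.7,0,0,0,0.02])

```text
t: 8.22
tool_pos: [456.6, -78.9, 207.9]
ee_rot: [0.67, 0.742, 0.002, 0.003]
wrist_force: [1.5, 1.8, -0.0]
finger_gap: 3.9
grip_force: 0.0
```

Scaled: 0.18 m is 0.9, 0.003 m is 0.015.

>>> send_rows(plan=[0.2,0.01,-0.025,0,0,0,0.04,0.4,0.015,-0.05,0,0,0,0.04,0.6,0.02,-0.1,0,0,0,0.04,0.8,0.025,-0.15,0,0,0,0.04,0.9,0.03,-0.15,0,0,0,0.04])

```text
t: 8.63
tool_pos: [440.2, 109.0, 235.0]
ee_rot: [0.666, 0.746, 0.001, -0.0]
wrist_force: [0.9, -0.7, 0.5]
finger_gap: 35.9
grip_force: 0.0
```

>>> send_rows(plan=[0,0,0,0,0,0,0.04,0,0,0,0,0,0,0.04])

```text
t: 8.8
tool_pos: [440.2, 104.8, 233.5]
ee_rot: [0.666, 0.746, -0.0, -0.0]
wrist_force: [0.6, -0.7, 0.2]
finger_gap: 39.6
grip_force: 0.0
```

```bash
python3 -c "
from h import *
to([445,200,200],99)
snap('side','s8');snap('wrist','w8')
print(proj('w8',np.array([[444.,200,30],dw(0,62,60)])).round())
a=cv2.imread('pics/w8.png')
q=np.array([[395,150,33],[495,150,33],[395,250,33],[495,250,33]],float);p=proj('w8',q);print(p.round())
lo=np.maximum(p.min(0)-8,0).astype(int);hi=(p.max(0)+8).astype(int);c=a[lo[1]:hi[1],lo[0]:hi[0]]
k=6;c=cv2.resize(c,None,fx=k,fy=k,interpolation=cv2.INTER_CUBIC);print(lo,c.shape);cv2.imwrite('pics/w8b.png',c)
g=cv2.cvtColor(cv2.imread('pics/s8.png'),cv2.COLOR_BGR2GRAY);t=bot.state()['tool_pos'];pp=proj('s8',t+np.array([[0,0,-22],[0,0,0],[0,0,10],[0,0,40]]));print(pp)
"
```

```text
t 8.8 at [440.2 104.8 233.5] toolyaw 6.4 F [ 0.6 -0.7  0.2] gap 39.6 grip 0.0
q6 -0.07 shift mm [94.1 15.5 33.5] turn [ -0.   -0.1 -92.6]
[[269. 101.]
 [254. 291.]]
[[227. 136.]
 [302. 145.]
 [234.  54.]
 [314.  64.]]
[219  45] (642, 618, 3)
[[256.22270203 118.45843215]
 [256.09062846 110.97730643]
 [256.02980162 107.53185372]
 [255.8442687   97.02259721]]
```

```bash
python3 -c "
from h import *
a=cv2.imread('pics/w8.png')[40:155,210:315]
a=cv2.resize(a,(525,575),interpolation=cv2.INTER_CUBIC)
b=cv2.resize(cv2.imread('pics/s8.png')[60:175,228:283],(275,575),interpolation=cv2.INTER_CUBIC)
cv2.imwrite('pics/c8.png',np.hstack([a,b]))"
```

```text
(no output)
```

View pics/c8.png

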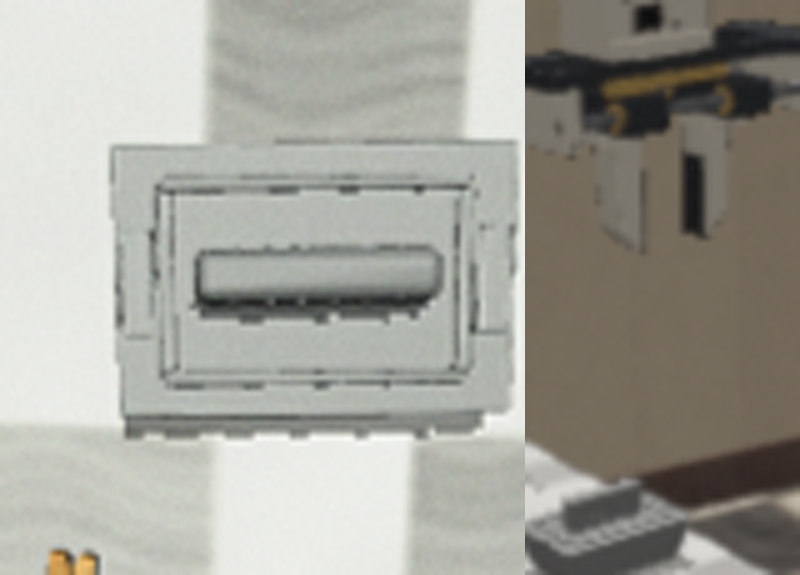

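The left half shows the cap: plate corners (112,145), (518,140), (122,415), (512,410), and the rib top spanning (200,250) to (440,298). In the right half, the fingertip ends sit about 8 mm above the reported TCP, which agrees with the earlier estimate.

```bash
cat > cap.py <<'E'
from h import *
from scipy.optimize import least_squares
c=np.array([[112,145],[518,140],[122,415],[512,410],[200,250],[440,247],[200,298],[438,298]],float)
O=(c+.5)/5-.5+[210,40]
M=np.array([[-51,33,33],[51,33,33],[-51,-33,33],[51,-33,33],[-30,6,55],[30,6,55],[-30,-6,55],[30,-6,55]],float)
f=lambda p:(proj('w8',R.from_euler('z',p[2]).apply(M)+[p[0],p[1],0])-O).ravel()
r=least_squares(f,[444,200,.15],loss='soft_l1');print(r.x,np.degrees(r.x[2]));print(r.fun.reshape(-1,2).round(1))
a=np.degrees(r.x[2])+90
to([r.x[0],r.x[1],150],a); to(dw(0,62,150),96.3)
E
python3 cap.py
```

```text
[4.48242373e+02 2.06608819e+02 1.22700817e-01] 7.030238957817076
[[-0.2 -0.1]
 [ 0.5 -0.2]
 [-0.4  0.6]
 [-0.2  0.6]
 [-1.1 -0.5]
 [ 1.3 -0.5]
 [-0.9  0.5]
 [ 1.5 -0.1]]
t 8.9 at [440.4 102.5 233.5] toolyaw 6.2 F [ 0.2 -0.   0.1] gap 39.8 grip 0.0
q6 -0.07 shift mm [102.7  19.   83.5] turn [ -0.1  -0.1 -90.9]
t 8.9 at [440.4 102.5 233.5] toolyaw 6.2 F [ 0.2 -0.   0.1] gap 39.8 grip 0.0
q6 -0.07 shift mm [-160.9   -5.3   83.7] turn [ -0.1  -0.1 -90.1]
```

Scaled: 0.103 m is 0.515, 0.019 m is 0.095, -35 degrees is -0.0972.

>>> send_rows(plan=[0.15,0.025,0,0,0,-0.0194,0.04,0.3,0.05,0,0,0,-0.0389,0.04,0.45,0.08,0,0,0,-0.0583,0.04,0.515,0.095,0,0,0,-0.0778,0.04,0.515,0.095,0,0,0,-0.0972,0.04])

```text
t: 9.32
tool_pos: [448.7, 210.2, 233.3]
ee_rot: [0.409, 0.912, -0.0, -0.0]
wrist_force: [0.1, 0.2, -0.4]
finger_gap: 40.3
grip_force: 0.0
```

Scaled: 0.03 m is 0.15, 0.02 m is 0.1, -35 degrees is -0.0972.

>>> send_rows(plan=[0,0,0,0,0,-0.0194,0.04,0,0,0,0,0,-0.0389,0.04,0,0,0.05,0,0,-0.0583,0.04,0,0,0.1,0,0,-0.0778,0.04,0,0,0.15,0,0,-0.0972,0.04])

```text
t: 9.73
tool_pos: [449.0, 206.2, 203.4]
ee_rot: [0.119, 0.993, -0.0, 0.0]
wrist_force: [-0.3, 0.6, -0.5]
finger_gap: 39.7
grip_force: 0.0
```

Scaled: 0.06 m is 0.3, 0.04 m is 0.2, -21 degrees is -0.0583.

>>> send_rows(plan=[0,0,0.05,0,0,-0.0194,0.04,0,0,0.1,0,0,-0.0389,0.04,0,0,0.2,0,0,-0.0583,0.04,0,0,0.3,0,0,-0.0583,0.04,0,0,0.3,0,0,-0.0583,0.04])

```text
t: 10.15
tool_pos: [446.9, 205.2, 140.9]
ee_rot: [-0.061, 0.998, -0.002, -0.002]
wrist_force: [-1.0, 0.3, -0.3]
finger_gap: 39.8
grip_force: 0.0
```

```bash
python3 -c "
from h import *
to([448.2,206.6,60],97)
s=bot.state()['tool_pos'];print(s)"
```

```text
t 10.15 at [446.9 205.2 140.9] toolyaw 97.1 F [-1.   0.3 -0.3] gap 39.8 grip 0.0
q6 1.35 shift mm [-1.8  1.5 80.9] turn [-0.   0.   0.1]
[446.94126795 205.1877775  140.90183114]
```

Scaled: 0.085 m is 0.425, -0.002 m is -0.01.

>>> send_rows(plan=[-0.005,0.005,0.15,0,0,0,0.04,-0.01,0.005,0.275,0,0,0,0.04,-0.01,0.005,0.375,0,0,0,0.04,-0.01,0.005,0.425,0,0,0,0.04,-0.01,0.005,0.425,0,0,0,0.04])

```text
t: 10.57
tool_pos: [449.7, 207.9, 57.8]
ee_rot: [-0.062, 0.998, -0.001, -0.001]
wrist_force: [0.7, -0.4, 0.4]
finger_gap: 39.8
grip_force: 0.0
```

Scaled: 0.022 m is 0.11, 0.02 m is 0.1.

>>> send_rows(plan=[0,0,0.025,0,0,0,0.04,0,0,0.05,0,0,0,0.04,0,0,0.075,0,0,0,0.04,0,0,0.1,0,0,0,0.04,0,0,0.11,0,0,0,0.04])

```text
t: 10.98
tool_pos: [450.2, 209.3, 36.7]
ee_rot: [-0.063, 0.998, 0.0, 0.0]
wrist_force: [0.1, 0.1, 0.2]
finger_gap: 40.1
grip_force: 0.0
```

Scaled: 0.006 m is 0.03, 0.003 m is 0.015.

>>> send_rows(plan=[0.01,-0.01,0,0,0,0,0.04,0.01,-0.01,0.015,0,0,0,0.04,0.01,-0.01,0.03,0,0,0,0.04])

```text
t: 11.23
tool_pos: [448.6, 207.0, 31.0]
ee_rot: [-0.063, 0.998, 0.0, 0.0]
wrist_force: [0.1, 0.1, -0.4]
finger_gap: 40.0
grip_force: 0.0
```

Scaled: 0.003 m is 0.015, 0.002 m is 0.01.

>>> send_rows(plan=[0,0,0.005,0,0,0,0.04,0,0,0.01,0,0,0,0.04,0,0,0.015,0,0,0,0.04])

```text
t: 11.48
tool_pos: [448.6, 207.1, 27.9]
ee_rot: [-0.063, 0.998, 0.0, 0.0]
wrist_force: [-0.4, 0.1, 0.5]
finger_gap: 40.3
grip_force: 0.0
```

Scaled: 0.002 m is 0.01, 0.001 m is 0.005.

>>> send_rows(plan=[0,0,0.005,0,0,0,0.04,0,0,0.01,0,0,0,0.04])

```text
t: 11.65
tool_pos: [448.6, 207.1, 25.9]
ee_rot: [-0.063, 0.998, 0.0, 0.0]
wrist_force: [0.2, -0.1, -0.3]
finger_gap: 40.2
grip_force: 0.0
```

Scaled: 0.0015 m is 0.0075, 0.001 m is 0.005.

>>> send_rows(plan=[0,0,0.005,0,0,0,0.04,0,0,0.0075,0,0,0,0.04])

```text
t: 11.82
tool_pos: [448.5, 207.0, 24.3]
ee_rot: [-0.063, 0.998, -0.0, -0.0]
wrist_force: [-0.3, -0.8, 0.3]
finger_gap: 39.7
grip_force: 0.0
```

>>> send_rows(plan=[0,0,0,0,0,0,0.005,0,0,0,0,0,0,0.005,0,0,0,0,0,0,0.005,0,0,0,0,0,0,0.005,0,0,0,0,0,0,0.005], grip_force=45)

```text
t: 12.23
tool_pos: [448.6, 207.0, 24.5]
ee_rot: [-0.063, 0.998, 0.0, 0.0]
wrist_force: [-0.7, -0.6, -0.2]
finger_gap: 11.6
grip_force: 45.0
```

>>> send_rows(plan=[0,0,0,0,0,0,0.005,0,0,0,0,0,0,0.005,0,0,0,0,0,0,0.005])

```text
t: 12.48
tool_pos: [448.6, 207.0, 24.5]
ee_rot: [-0.063, 0.998, 0.0, 0.0]
wrist_force: [-0.4, -0.7, 0.2]
finger_gap: 11.7
grip_force: 45.0
```

Scaled: -0.11 m is -0.55, -0.09 m is -0.45.

>>> send_rows(plan=[0,0,-0.05,0,0,0,0.005,0,0,-0.15,0,0,0,0.005,0,0,-0.3,0,0,0,0.005,0,0,-0.45,0,0,0,0.005,0,0,-0.55,0,0,0,0.005])

```text
t: 12.9
tool_pos: [449.2, 207.0, 137.4]
ee_rot: [-0.063, 0.998, 0.0, 0.001]
wrist_force: [1.6, 1.0, -0.8]
finger_gap: 11.6
grip_force: 45.0
```

```bash
python3 -c "
from h import *
P=dw(-.5,62,135);print(P);to(P,96.3)"
```

```text
[451.8967673  -58.12961108 135.        ]
t 12.9 at [449.2 207.  137.4] toolyaw 97.2 F [ 1.6  1.  -0.8] gap 11.6 grip 45.0
q6 1.36 shift mm [  30.4 -263.4    2.2] turn [ 0.  -0.   0.9]
```

Scaled: -0.175 m is -0.875, -0.14 m is -0.7, 0.9 degrees is 0.0025.

>>> send_rows(plan=[0.02,-0.175,0,0,0,0.0006,0.005,0.04,-0.35,0,0,0,0.0011,0.005,0.06,-0.525,0,0,0,0.0017,0.005,0.08,-0.7,0,0,0,0.0022,0.005,0.1,-0.875,0,0,0,0.0025,0.005])

```text
t: 13.32
tool_pos: [450.3, 29.4, 135.2]
ee_rot: [-0.055, 0.998, 0.0, 0.0]
wrist_force: [0.7, -0.5, -0.7]
finger_gap: 12.0
grip_force: 45.0
```

>>> send_rows(plan=[0.02,-0.15,0,0,0,0,0.005,0.04,-0.3,0,0,0,0,0.005,0.05,-0.44,0,0,0,0,0.005,0.05,-0.44,0,0,0,0,0.005,0.05,-0.44,0,0,0,0,0.005])

```text
t: 13.73
tool_pos: [450.3, -59.2, 135.1]
ee_rot: [-0.053, 0.999, 0.0, 0.0]
wrist_force: [-0.2, -0.2, -1.1]
finger_gap: 11.4
grip_force: 45.0
```

>>> send_rows(plan=[0,0,0,0,0,0,0.005,0,0,0,0,0,0,0.005])

```text
t: 13.9
tool_pos: [450.4, -56.4, 134.6]
ee_rot: [-0.056, 0.998, 0.0, -0.0]
wrist_force: [0.3, 0.4, -0.6]
finger_gap: 11.9
grip_force: 45.0
```

```bash
python3 -c "
from h import *
P=dw(-.5,62,100);print(P);to(P,96.3);snap('side','s9');snap('wrist','w9')"
```

```text
[451.8967673  -58.12961108 100.        ]
t 13.9 at [450.4 -56.4 134.6] toolyaw 96.4 F [ 0.3  0.4 -0.6] gap 11.9 grip 45.0
q6 1.91 shift mm [-1.3 -1.9 34.6] turn [ 0.  -0.   0.1]
```

Scaled: 0.043 m is 0.215, 0.03 m is 0.15.

>>> send_rows(plan=[-0.005,-0.01,0.075,0,0,0,0.005,-0.005,-0.01,0.15,0,0,0,0.005,-0.005,-0.01,0.215,0,0,0,0.005,-0.005,-0.01,0.215,0,0,0,0.005])

```text
t: 14.33
tool_pos: [450.2, -58.5, 89.6]
ee_rot: [-0.056, 0.998, 0.0, -0.002]
wrist_force: [-0.1, 0.2, -0.7]
finger_gap: 11.5
grip_force: 45.0
```

```bash
python3 -c "
from h import *
to(dw(-.5,62,80),96.3)"
```

```text
t 14.33 at [450.2 -58.5  89.6] toolyaw 96.4 F [-0.1  0.2 -0.7] gap 11.5 grip 45.0
q6 1.98 shift mm [-1.7  0.2  9.6] turn [-0.  -0.   0.1]
```

Scaled: 0.01 m is 0.05, 0.007 m is 0.035.

>>> send_rows(plan=[-0.005,0,0.02,0,0,0,0.005,-0.0075,0,0.035,0,0,0,0.005,-0.0075,0,0.05,0,0,0,0.005])

```text
t: 14.58
tool_pos: [453.8, -59.1, 81.7]
ee_rot: [-0.055, 0.998, 0.0, 0.001]
wrist_force: [0.6, 0.3, -0.3]
finger_gap: 11.3
grip_force: 45.0
```

Scaled: 0.006 m is 0.03, 0.004 m is 0.02.

>>> send_rows(plan=[0,0,0.01,0,0,0,0.005,0,0,0.02,0,0,0,0.005,0,0,0.03,0,0,0,0.005])

```text
t: 14.83
tool_pos: [453.3, -59.3, 75.5]
ee_rot: [-0.055, 0.998, 0.0, 0.0]
wrist_force: [-0.1, 0.2, 0.5]
finger_gap: 11.5
grip_force: 45.0
```

>>> send_rows(plan=[0.005,0.006,0.01,0,0,0,0.005,0.005,0.006,0.02,0,0,0,0.005,0.005,0.006,0.03,0,0,0,0.005])

```text
t: 15.08
tool_pos: [451.9, -58.2, 69.3]
ee_rot: [-0.055, 0.998, 0.0, 0.0]
wrist_force: [0.3, 0.3, -0.4]
finger_gap: 11.9
grip_force: 45.0
```

Scaled: 0.002 m is 0.01, 0.001 m is 0.005.

>>> send_rows(plan=[0,0,0.005,0,0,0,0.005,0,0,0.01,0,0,0,0.005])

```text
t: 15.25
tool_pos: [452.0, -58.3, 67.3]
ee_rot: [-0.055, 0.998, 0.0, 0.0]
wrist_force: [0.3, -1.1, -0.5]
finger_gap: 11.7
grip_force: 45.0
```

Scaled: 0.003 m is 0.015, 0.002 m is 0.01.

>>> send_rows(plan=[0,0,0.005,0,0,0,0.005,0,0,0.01,0,0,0,0.005,0,0,0.015,0,0,0,0.005])

```text
t: 15.5
tool_pos: [452.5, -58.3, 64.5]
ee_rot: [-0.055, 0.998, -0.0, 0.0]
wrist_force: [0.9, -0.4, 1.5]
finger_gap: 11.7
grip_force: 45.0
```

Scaled: 0.002 m is 0.01, 0.001 m is 0.005.

>>> send_rows(plan=[0,0,0.005,0,0,0,0.005,0,0,0.01,0,0,0,0.005])

```text
t: 15.67
tool_pos: [452.7, -58.4, 62.7]
ee_rot: [-0.055, 0.998, -0.0, 0.001]
wrist_force: [0.1, 0.2, 7.0]
finger_gap: 11.8
grip_force: 45.0
```

>>> send_rows(plan=[0,0,0.005,0,0,0,0.005,0,0,0.01,0,0,0,0.005])

```text
t: 15.83
tool_pos: [453.0, -58.4, 61.0]
ee_rot: [-0.055, 0.998, 0.0, 0.001]
wrist_force: [-0.1, -0.2, 12.8]
finger_gap: 11.6
grip_force: 45.0
```

Scaled: 0.002 m is 0.01, 0.001 m is 0.005.

>>> send_rows(plan=[0,0,0.005,0,0,0,0.005,0,0,0.01,0,0,0,0.005])

```text
t: 16.0
tool_pos: [453.1, -58.5, 59.1]
ee_rot: [-0.055, 0.998, 0.0, 0.001]
wrist_force: [1.5, 0.4, 0.1]
finger_gap: 11.9
grip_force: 45.0
```

Both clips appear to have snapped: the push dropped from 12.8 N to 0. Going on down to the rim.

Scaled: 0.002 m is 0.01, 0.001 m is 0.005.

>>> send_rows(plan=[0,0,0.005,0,0,0,0.005,0,0,0.01,0,0,0,0.005])

```text
t: 16.17
tool_pos: [452.5, -58.4, 56.6]
ee_rot: [-0.055, 0.998, -0.0, 0.001]
wrist_force: [2.3, 0.4, 3.4]
finger_gap: 11.7
grip_force: 45.0
```

Scaled: 0.0015 m is 0.0075, 0.001 m is 0.005.

>>> send_rows(plan=[0,0,0.005,0,0,0,0.005,0,0,0.0075,0,0,0,0.005])

```text
t: 16.33
tool_pos: [451.8, -58.2, 54.6]
ee_rot: [-0.055, 0.998, 0.0, -0.0]
wrist_force: [0.3, 0.5, 0.2]
finger_gap: 11.6
grip_force: 45.0
```

Scaled: 0.001 m is 0.005, 0.0005 m is 0.0025.

>>> send_rows(plan=[0,0,0.0025,0,0,0,0.005,0,0,0.005,0,0,0,0.005,0,0,0.005,0,0,0,0.005])

```text
t: 16.58
tool_pos: [451.9, -58.2, 54.4]
ee_rot: [-0.055, 0.998, 0.0, -0.0]
wrist_force: [-2.4, -0.0, 14.6]
finger_gap: 11.3
grip_force: 45.0
```

Scaled: 0.0005 m is 0.0025.

>>> send_rows(plan=[0,0,0.0025,0,0,0,0.005,0,0,0.0025,0,0,0,0.005,0,0,0.0025,0,0,0,0.005,0,0,0.0025,0,0,0,0.005])

```text
t: 16.92
tool_pos: [451.9, -58.2, 54.4]
ee_rot: [-0.055, 0.998, 0.001, 0.0]
wrist_force: [-5.3, 0.8, 24.4]
finger_gap: 11.8
grip_force: 45.0
```

```bash
python3 -c "
from h import *
snap('side','s10');to(dw(0,62,54.5),96.3)
G=[cv2.cvtColor(cv2.imread(f'pics/{a}.png'),cv2.COLOR_BGR2GRAY).astype(int) for a in ('s7','s10')]
for g in G: print(g[193:204,312:336:2])
# plate top corners projected (near -y edge), home height 63
for z in (63,68): print(z,proj('s10',np.array([dw(-45,29,z),dw(45,29,z),dw(-45,95,z),dw(45,95,z)])).round(1).tolist())
"
```

```text
t 16.97 at [451.9 -58.2  54.4] toolyaw 96.3 F [-5.7  1.6 24.2] gap 11.6 grip 45.0
q6 2.03 shift mm [-0.5  0.1 -0.1] turn [-0.  0. -0.]
[[ 98 110  91  99  91  93 110 140 152  89  47  43]
 [ 92 100  90  91  91 109 146 130 148 145  92  58]
 [ 90  92  94  90  91 135 152 148 128 152 145 103]
 [ 91  89 101  90  90 131 151 152 148 126 148 148]
 [ 89  92  90  89  90 102 141 143 151 148 145 153]
 [ 86  89  88  89  89  91 100 104 142 147 122 127]
 [ 89  87  90  88  91  91  98  97 114 141 122 123]
 [ 87  89  91  90  92  98 115 113 135 127 123 123]
 [ 87  91  90  91  99 115 124 125 123 123 123 123]
 [ 90  91  92  92 113 122 123 124 123 123 123 124]
 [ 91  91  93  95 118 123 123 123 123 123 123 123]]
[[ 90  97 131 149 151 148 127 147 156  89  49  44]
 [ 91  91  97 131 142 143 148 131 149 145  92  58]
 [ 91  91  95  98 100 104 148 148 129 151 145 103]
 [ 91  89 101  91  90  92 131 143 148 126 149 148]
 [ 89  92  90  88  90  90  97 107 150 151 155 157]
 [ 86  89  88  88  91  91  93 111 149 171 163 141]
 [ 89  86  90  89  91  95 125 137 159 197 138 125]
 [ 88  90  91  91  94 114 169 142 192 144 124 123]
 [ 87  91  91  90 110 143 146 139 136 123 123 123]
 [ 90  90  91  91 128 126 125 125 122 123 123 123]
 [ 90  91  97  96 120 123 122 123 123 123 123 123]]
63 [[285.8, 193.4], [310.8, 183.9], [270.2, 184.7], [294.7, 176.0]]
68 [[285.9, 191.7], [310.9, 182.3], [270.2, 183.1], [294.7, 174.4]]
```

```bash
python3 -c "
from bench import bot
print(bot.close_job())"
```

```text
the job is handed in; nothing more can be done
None
```

I handed the job in after about 17 s of robot time: the lid is shut and held by its catch, and the cap is on the rim after a clear snap (the push fell from 12.8 N to about 0), still gripped and pressed at about 24 N. The lid press overshot to 64 N at the fingers, and I checked the final seating by force and height only, not in a last picture of the clips.

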